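# Couple the grinding cup to the sample mill and hold it down

## Robot

A 6-joint arm with a two-finger parallel gripper is mounted at the origin on a cart in front of the work surface, level with it; the furniture and walls round the work are solid. World frame = base frame: x ahead of the robot, y to its left, z up, the work surface at z = 0. Lengths are in m, angles in rad, forces in N, time in s.
With the tool pointing down it reaches from about 0.375 to 0.975 m from the base axis. Payload 3.8 kg.
Tool frame: the origin (TCP) lies on the centre line of the jaws, within the pads' length; the fingertips stand 8 mm ahead of it and the grasp point (between the pads) lies 11 mm behind it; z points along the fingers, y is the direction in which the jaws open and shut (so a half turn about z gives the same grasp; the last joint's range is limited). The gripper opens to 85 mm and grips with 20 to 120 N. Pads are 22 mm wide; open, the fingers measure 114 mm over their backs; the gripper's body (76 mm by 85 mm) begins 54 mm behind the grasp point. The pads swing forward as they close: fully open they stand 13 mm farther back than shut.
Start: joints at [-1.331, 0.264, 1.604, -0, 1.274, -0.037], TCP at [0.184, -0.649, 0.239] pointing down, gripper open.
Joint ranges: [-2.63, 2.63], [-0.94, 2.18], [0.31, 2.57], [-1.31, 4.45], [0, 2.66], [-2.55, 2.55]. Speed limits (rad/s): [2.57, 2.57, 3.14, 3.14, 3.14, 3.14].

## Interface

Orientations are given as a rotation vector (axis times angle).
In Python, from workcell import * gives the robot as it stands.
- The arm moves only by the tool play_rows, never from a script. Its arguments are lists of equal length, an entry for each row: "slide": the shift along the tool's x, y, z in cm, a list of three; "delta_rot": the turn, a rotation vector about the tool's x, y, z in rad, a list of three. In form: {"slide": [[x, y, z], ...], "delta_rot": [[wx, wy, wz], ...]}. A call has 1 to 12 rows; each row is the pose to reach, as a shift and turn from the pose measured when the call began, along the tool's axes at that moment; what a row does not reach only later rows make up. A row lasts 1/12 s, in which the tool goes at most 41.7 mm and 7.16 degrees, less where a joint would pass 70% of its speed; a pose out of reach is approached as far as the arm can. A call with a gripper value outside its range is refused whole. "hand" is the opening, from 0 (shut) to 1 (fully open), set as the call begins (left out, the last holds). The fingers move at their own pace and stop on an object; "force" is the grip in N (left out, the last holds). Time passes only in rows, so rows that repeat a pose let the fingers close. It gives the time, the measured TCP pose, the force and the opening at its end, in the units of the state.
- read_state(): the state, without advancing time (a new reading comes with each control period).
- read_camera(name): name is "side" or "top"; returns a dict with "image" (384x512x3 uint8, red, green, blue), "depth" (384x512 float32, m along the optical axis (not along the pixel's ray), 0 where there is no reading), "fovy" (degrees; the focal length in pixels is half the picture's height over the tangent of half this angle, whatever the lens; pixels are square), "cx", "cy" (the principal point, pixels), "k1" (the pictures are not rectified: a ray, as slopes to the right and down, at radius r is drawn at 1 + k1 r^2 times it, then the intrinsics apply), "world_from_camera" (4x4, takes a point from camera to world coordinates). Camera axes: x right, y up, looking along -z (the intrinsics and any distortion apply to the point x, -y, -z); pixel columns grow to the right and rows downward; lengths in m; the calibration is good to about 2 mm. A picture is of the moment at which its call begins.
- finish_job(): hands the job in, once; it reports no verdict.
Trained networks look in a picture, given as the dict that the camera call returned (one of the last four; its "shot" number tells which), for a name from the list of things; names that differ only in an ending like _2 or _b are one class to them, and where a whole thing is asked for, a point or a joint stands for the part that bears it (a point fixed in the world has none). Each returns a list of dicts, best first, with "conf" (0 to 1); they miss things now and then, are a little off and sometimes report something else, mostly with a low value. They report only what shows in the picture. A call takes as long as a camera call. They do not tell look-alikes from the thing itself.
- spot_in(target, picture): "bbox" ([centre column, centre row, width, height] in pixels, round what is visible of it).
- landmark_of(target, picture): "at" ([column, row] in pixels: a listed point, or the origin of a listed thing).
The state is a dict: "time": time; "q": joint angles; "joint_vel": joint speeds; "joint_torque": joint torques, N m; "tool_pos": TCP position; "tcp_rot": TCP orientation; "wrist_force": force on the tool from outside, world axes, zero at the start; "torque": the same for the moment, N m; "width": opening from 0.0 (shut) to 1.0 (fully open).
Only numpy, scipy, OpenCV 4.12 (cv2) and the standard library are available. Lean on these libraries where they do the work, as an engineer would, in place of code of your own. Each camera call takes 0.05 s, during which the arm holds its last target.

## Task

Get the sample mill ready to grind with the taller of its two grinding cups: lift the dust cover off the mill and set it down (do not drop it) right way up on the bench clear of the mill, then put the tall cup into the mill's well, turn it until the splines underneath mesh with the drive and it drops in, and press it fully home against the spring ring. The mill runs only while the cup is held down, so finish with the gripper still holding the cup and pressing it fully home. Leave the short cup and the other things standing where they are.

Things in the scene. Friction and masses are not known exactly. Their poses are not given: they have to be found in the camera images.
- mill: sample mill, fixed on the bench: white housing 138 x 110 x 60 mm with a round tower, 91 mm in diameter. Origin on the bench under the tower's axis, z up; -x is the front with switch and dial (the housing reaches 81 mm to the front, 57 mm to the back, 55 mm to each side of the axis).
- well_mouth (a point): centre of the round well's mouth at the tower's top, 96 mm above the bench; axes as the mill's. The well's bore is 64.4 mm, widened to 72 mm at the mouth by a chamfer 3.5 mm high; its floor is 34 mm below the mouth. The dust cover lies on it at first.
- drive_top (a point): centre of the top of the steel spline driver in the middle of the well, 13 mm above the well's floor. Six straight teeth 5.5 mm wide, bevelled on top, tip circle 34 mm, every 60 degrees; this frame's x axis lies along one tooth and turns with the shaft. Its angle differs each time. The shaft is stiff to turn (0.15 N m): it stays put under a light touch. The dust cover hides it at first.
- interlock_ring (a joint): black spring-loaded ring, 42 to 55 mm in diameter, round the driver: 0 = up (its top 6 mm above the well's floor), 0.006 m = pressed flush with the floor by a cup that is fully home (limit 0.007). It pushes up with 5.5 N at 0 and 11 N at 0.006, more than the cup weighs, so a cup that is let go rises again.
- tall_cup: the taller grinding cup, 117 mm high, about 0.38 kg: steel foot ring (diameter 57 mm, up to 12.5 mm), steel body of diameter 62 mm up to 75 mm, aluminium lid of diameter 66 mm up to 87 mm, then the grip bar. Origin at the centre of its underside, z up. Unmeshed it rests on the driver with its underside 11 mm above the well's floor; meshed it drops to 6 mm (on the ring); fully home it is on the floor.
- tall_cup_bar (a point): centre of the black grip bar on the tall cup's lid, 102 mm above the cup's underside; axes as the cup's. The bar is 54 mm long (x), 16 mm wide (y) and 30 mm high, from 87 to 117 mm above the underside.
- tall_cup_socket (a point): centre of the tall cup's underside; axes as the cup's. Inside the foot ring is a socket 15 mm deep with six inward teeth that begin 2 mm above the underside; between them are six slots every 60 degrees, two of them under the ends of the grip bar (+x and -x). It meshes when its x axis lies along any tooth of the driver, within about 8 degrees.
- short_cup: the shorter grinding cup, 87 mm high in all, otherwise alike; it is to be left where it stands. Origin at the centre of its underside.
- dust_cover: grey dust cover lying on the mill's mouth, 0.09 kg: a plug of diameter 60 mm, 6 mm high, that hangs into the well, above it a flange of diameter 91 mm, 5 mm thick, and on top a knob of diameter 22 mm from 11 to 41 mm height. Origin at the centre of the plug's underside, z up; set down right way up it stands on the plug, origin at the bench. The bench is free to the right front of the mill (about x 0.50, y -0.33).
- specimen_jar: specimen jar with screw lid, 52 mm in diameter, 62 mm high, standing behind the work; origin at the centre of its underside. Not to be moved.
- beaker: small glass beaker, 54 mm in diameter, 70 mm high; origin at the centre of its underside. Not to be moved.
- lab_timer: small white timer lying flat, 72 x 62 x 18 mm; origin at the centre of its underside. Not to be moved.
Not all that is in view belongs to the job. Leave any orange or purple look-alike of the tall_cup alone.

How it is judged:
On the way, in this order (a step that is already met when the one before it is completed fails the run):
1. the dust cover stands right way up on the bench, clear of the mill and let go (height (world z) of dust_cover below 0.006 m and angle between dust_cover's own z axis and vertical below 0.1 rad and horizontal distance between dust_cover and mill above 0.1 m and linear speed of dust_cover below 0.03 m/s and contact force between each of the arm, the fingers and dust_cover below 0.1 N), for 0.2 s.
2. the tall cup is in the well, meshed: its underside is less than 8.5 mm above the well's floor (z of tall_cup in the frame of mill below 0.0705 m and horizontal distance between tall_cup and drive_top below 0.004 m and angle between tall_cup's own z axis and vertical below 0.08 rad), for 0.2 s.
At the end, for the whole second after the job is handed in: Tall cup meshed, upright (0.06 rad), on the mill's axis (4 mm), its underside within 1.5 mm of the well's floor, ring down more than 4.5 mm; fingers still hold it (over 2 N), at rest. Dust cover right way up on the bench (within 6 mm), over 100 mm from the mill's axis, at rest (value of joint interlock_ring above 0.0045 m and z of tall_cup in the frame of mill below 0.0635 m and horizontal distance between tall_cup and drive_top below 0.004 m and angle between tall_cup's own z axis and vertical below 0.06 rad and contact force between the fingers and tall_cup above 2 N and linear speed of tall_cup below 0.02 m/s and height (world z) of dust_cover below 0.006 m and angle between dust_cover's own z axis and vertical below 0.1 rad and horizontal distance between dust_cover and mill above 0.1 m and linear speed of dust_cover below 0.03 m/s); the arm keeps its last pose, push and grip.
It fails at once if the dust cover is dropped or thrown (faster than 0.8 m/s with no finger on it) (linear speed of dust_cover above 0.8 m/s and contact force between the fingers and dust_cover below 0.05 N).
It fails at once if a thing that should be left alone is moved by more than 40 mm (distance of any of short_cup, specimen_jar, beaker, lab_timer from where it was at the start of the episode above 0.04 m).
It also fails if it takes over 64 s, if anything falls off the work surface, if the arm or the gripper's body presses on something with over 40 N, if the wrist force passes 120 N, or if a joint passes its speed limit or range.

## Working session

There is one attempt and no reset: what is moved stays moved. The work goes in short steps, Python scripts to look and compute and a tool call to move; the robot and the scene stay as the last step left them, time stands still between calls to the robot, and variables do not carry over. Pictures are saved under pics/ and viewed, and the job is handed in when it is done.

Besides the shell and the picture viewer there is one more tool, called after "Emit:" by a JSON object that holds its "api" and its "payload". play_rows: Moves the arm, as the interface text tells. Its arguments: {"type":"object","properties":{"slide":{"type":"array"},"delta_rot":{"type":"array"},"hand":{"type":"number"},"force":{"type":"number"}},"required":["slide","delta_rot"]}

```bash
ls; mkdir -p pics
cat > h.py <<'E'
import numpy as np, cv2
from workcell import *
from scipy.spatial.transform import Rotation as R
def f_of(p): return p["image"].shape[0]/2/np.tan(np.radians(p["fovy"])/2)
def ray(p,u,v):
    f=f_of(p); d=np.array([(u-p["cx"])/f,(v-p["cy"])/f]); s=d.copy()
    for _ in range(30): s=d/(1+p["k1"]*(s@s))
    T=np.array(p["world_from_camera"]); r=T[:3,:3]@np.array([s[0],-s[1],-1.0]); return T[:3,3],r
def at_z(p,uv,z):
    o,r=ray(p,*uv); return o+r*(z-o[2])/r[2]
def at_d(p,uv):
    o,r=ray(p,*uv); return o+r*p["depth"][int(round(uv[1])),int(round(uv[0]))]
def proj(p,X):
    T=np.array(p["world_from_camera"]); c=T[:3,:3].T@(np.array(X)-T[:3,3]); s=np.array([c[0],-c[1]])/-c[2]
    s=s*(1+p["k1"]*(s@s)); return s*f_of(p)+[p["cx"],p["cy"]]
def cloud(p):
    h,w=p["depth"].shape; u,v=np.meshgrid(np.arange(w),np.arange(h)); f=f_of(p)
    d=np.stack([(u-p["cx"])/f,(v-p["cy"])/f],-1); s=d.copy()
    for _ in range(30): s=d/(1+p["k1"]*(s**2).sum(-1,keepdims=True))
    D=p["depth"][...,None]; c=np.concatenate([s[...,:1]*D,-s[...,1:]*D,-D],-1)
    T=np.array(p["world_from_camera"]); return c@T[:3,:3].T+T[:3,3]
def save(im,n,k=1): cv2.imwrite("pics/"+n,cv2.resize(im[...,::-1],None,fx=k,fy=k,interpolation=cv2.INTER_CUBIC))
E
python3 - <<'E'
from h import *
for n in("top","side"):
    p=read_camera(n); save(p["image"],n+"0.png",1.5); print(n,p["shot"],p["fovy"],p["k1"],np.round(p["world_from_camera"],3).tolist())
    for t in ["mill","well_mouth","tall_cup","tall_cup_bar","short_cup","dust_cover","specimen_jar","beaker","lab_timer"]:
        for r in landmark_of(t,p)[:3]: print(t,np.round(r["at"]),round(r["conf"],2))
print(read_state())
E
```

```text
pics
top 1 44.60770161562611 -0.1251470970815267 [[-0.013, 0.988, -0.153, 0.339], [-1.0, -0.009, 0.024, 0.07], [0.022, 0.154, 0.988, 1.336], [0.0, 0.0, 0.0, 1.0]]
mill [259. 179.] 0.89
mill [175. 172.] 0.31
well_mouth [260. 180.] 0.79
tall_cup [163. 130.] 0.96
tall_cup [141. 224.] 0.73
tall_cup [218. 246.] 0.66
tall_cup_bar [158. 117.] 0.92
tall_cup_bar [215. 248.] 0.83
tall_cup_bar [131. 221.] 0.78
short_cup [178. 224.] 0.89
dust_cover [264. 177.] 0.61
specimen_jar [205. 125.] 0.73
beaker [348. 145.] 0.68
beaker [177. 225.] 0.49
beaker [175. 170.] 0.44
lab_timer [325. 252.] 0.9
side 2 57.854740526006815 0.03701196795754873 [[-0.89, 0.196, -0.411, 0.159], [-0.456, -0.379, 0.806, 0.794], [0.002, 0.905, 0.426, 0.504], [0.0, 0.0, 0.0, 1.0]]
mill [250. 229.] 0.94
well_mouth [251. 198.] 0.64
tall_cup [225. 328.] 0.76
tall_cup [297. 272.] 0.74
tall_cup [188. 272.] 0.69
tall_cup_bar [220. 282.] 0.95
tall_cup_bar [296. 236.] 0.92
tall_cup_bar [184. 232.] 0.79
short_cup [247. 290.] 0.64
dust_cover [254. 198.] 0.96
dust_cover [186. 233.] 0.59
specimen_jar [164. 240.] 0.77
beaker [255. 193.] 0.63
lab_timer [340. 219.] 0.92
{'time': 1.0, 'q': array([-1.33092013e+00,  2.63895727e-01,  1.60399553e+00, -1.46397199e-05,
        1.27372019e+00, -3.68773746e-02]), 'joint_vel': array([ 6.52282807e-04,  1.86231389e-03,  9.76456291e-04, -2.88765008e-05,
       -3.31460703e-04, -5.76209045e-04]), 'joint_torque': array([-4.64070945e-04, -5.15082121e+01, -3.67740333e+01, -2.68561853e-04,
        6.00453786e-04, -8.80431259e-06]), 'tool_pos': array([ 0.18443908, -0.64930266,  0.23928502]), 'tcp_rot': array([-3.11154476e+00, -4.33341752e-01,  2.48661494e-05]), 'wrist_force': array([-0.12697309, -0.51033621, -0.21798766]), 'torque': array([-0.0331633 , -0.02970646, -0.00538307]), 'width': 1.0013906540299407}
```

View pics/top0.png

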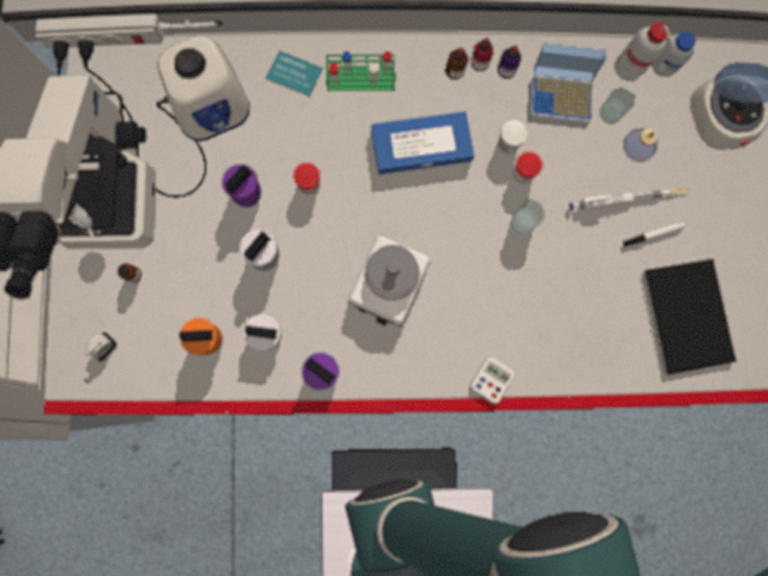

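View pics/side0.png

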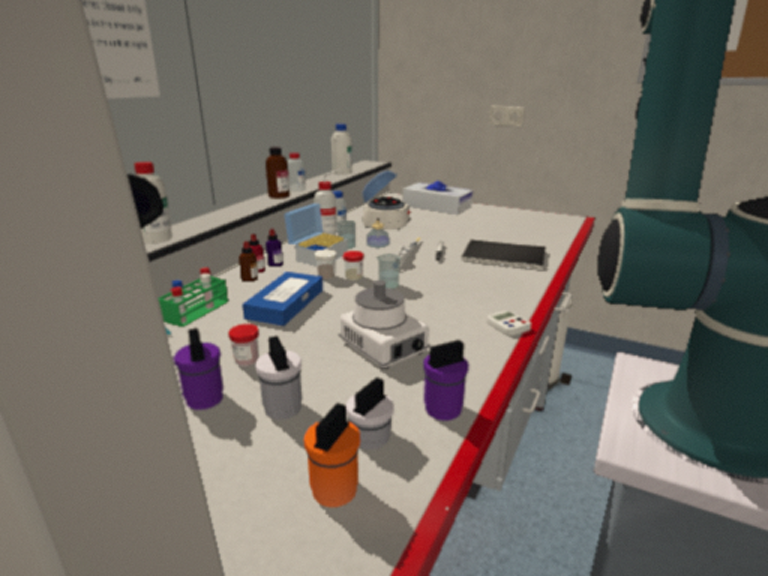

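Candidates for tall_cup in the top picture (native px) are purple (158,117), orange (131,224), purple (214,248), grey-white (173,166) and grey-white (175,222). The two grey ones are the tall and short cups. I'll tell them apart by lid and bar height from the depth.

Run:
```python
from h import *
p=read_camera("top"); C=cloud(p)
save(p["image"][140:250,140:320],"crop_top.png",4)
s=read_camera("side"); save(s["image"][200:320,150:330],"crop_side.png",4); S=cloud(s)
np.savez("c0.npz",C=C,S=S,im=p["image"],sim=s["image"])
for nm,c in (("A",(173,166)),("B",(175,222)),("mill",(262,180))):
    w=C[c[1]-22:c[1]+22,c[0]-22:c[0]+22].reshape(-1,3)
    print(nm,"z pct",np.percentile(w[:,2],[50,80,90,95,98,100]).round(4))
    # bar: dark & high
    im=p["image"][c[1]-22:c[1]+22,c[0]-22:c[0]+22].reshape(-1,3)
    if nm!="mill":
        b=w[(im.max(1)<80)&(w[:,2]>0.07)]
        print(len(b),b.mean(0).round(4),np.median(b[:,2]))
        x=b[:,:2]; m=(x.max(0)+x.min(0))/2; r=cv2.minAreaRect(x.astype(np.float32)); print(r)
print("knob",C[170:186,256:268,2].round(3).max())
W=C[150:215,230:290].reshape(-1,3)
fl=W[(W[:,2]>0.094)&(W[:,2]<0.108)]; print("flange",cv2.minEnclosingCircle(fl[:,:2].astype(np.float32)),np.median(fl[:,2]))
kn=W[W[:,2]>0.12]; print("knob",kn.mean(0),len(kn))
ho=W[(W[:,2]>0.05)&(W[:,2]<0.07)]; print("house",cv2.minAreaRect(ho[:,:2].astype(np.float32)),np.median(ho[:,2]),len(ho))
```

```text
A z pct [0.0015 0.0858 0.0912 0.1152 0.1193 1.3357]
130 [0.5931 0.2666 0.1124] 0.11561870749435166
((0.5941956043243408, 0.26690950989723206), (0.01361683290451765, 0.04941518232226372), 49.22178268432617)
B z pct [1.2000e-03 5.5800e-02 5.9900e-02 8.4900e-02 8.8700e-02 1.3357e+00]
101 [0.4426 0.2613 0.0865] 0.08699466010967205
((0.4426935017108917, 0.2618982791900635), (0.05048742890357971, 0.013697574846446514), 83.1172103881836)
mill z pct [0.0653 0.1018 0.1038 0.1056 0.1289 1.3357]
knob 1.336
flange ((0.5519320368766785, 0.02530611678957939), 0.04556698352098465) 0.10116113079205458
knob [0.4971202  0.03708828 0.44312876] 77
house ((0.5376725792884827, 0.03142967075109482), (0.10746225714683533, 0.14518067240715027), 64.65699005126953) 0.0595980391189207 928
```

View pics/crop_top.png

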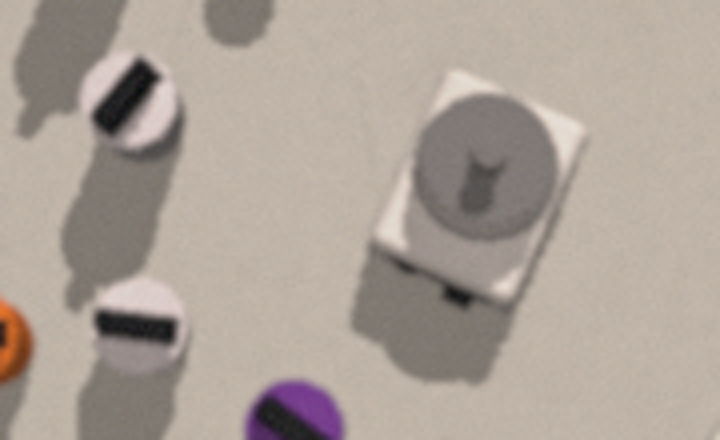

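View pics/crop_side.png

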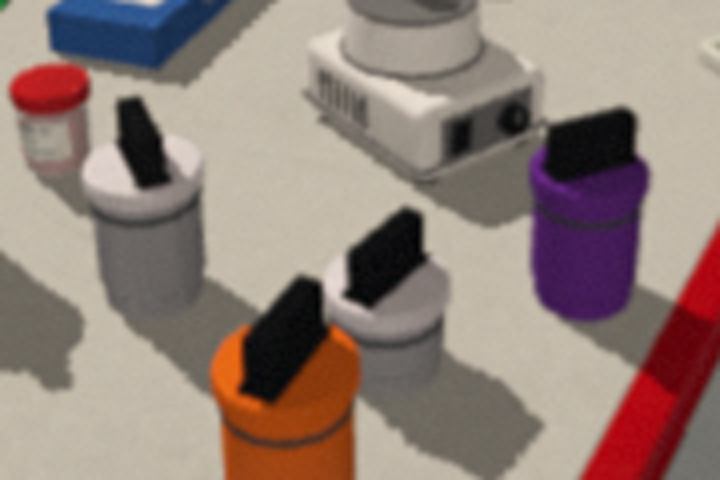

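The upper grey cup, top px (173,166) and side px (187,255), has its bar top at 0.116 m, so it is the tall one. The lower grey cup (175,222) is at 0.087 m, the short one. The cover on the mill is at about (262,180). Next I'll refine these positions and compute the moves.

```bash
cat >> h.py <<'E'
def toolmat(psi): # tool x at yaw psi(deg), z down
    a=np.radians(psi); x=[np.cos(a),np.sin(a),0]; z=[0,0,-1.]; return np.column_stack([x,np.cross(z,x),z])
def move(pos,psi=None):
    s=read_state(); M=R.from_rotvec(s["tcp_rot"]).as_matrix()
    d=M.T@(np.array(pos)-s["tool_pos"])*100
    G=M if psi is None else toolmat(psi)
    print("slide cm",d.round(2).tolist(),"rot",R.from_matrix(M.T@G).as_rotvec().round(4).tolist())
E
python3 - <<'E'
from h import *
z=np.load("c0.npz");C=z["C"];im=z["im"].astype(int)
ok=np.abs(C[...,0]-0.55)<0.09
W=C[140:220,220:300].reshape(-1,3)
n=lambda a:a[np.hypot(a[:,0]-0.552,a[:,1]-0.025)<0.05]
W=n(W); fl=W[(W[:,2]>0.0985)&(W[:,2]<0.104)]
h=cv2.convexHull(fl[:,:2].astype(np.float32)); print(cv2.fitEllipse(h),cv2.minEnclosingCircle(h))
k=W[(W[:,2]>0.125)&(W[:,2]<0.136)];print("knob",k.mean(0),len(k),k.min(0),k.max(0))
S=z["S"].reshape(-1,3);S=S[np.hypot(S[:,0]-0.552,S[:,1]-0.025)<0.05];k=S[(S[:,2]>0.108)&(S[:,2]<0.136)];print("side knob",k.mean(0),len(k),k.max(0))
# bar pca
w=C[144:188,151:195].reshape(-1,3);i=im[144:188,151:195].reshape(-1,3)
b=w[(i.max(1)<90)&(w[:,2]>0.111)&(w[:,2]<.122)];print("bar",cv2.minAreaRect(b[:,:2].astype(np.float32)),b.mean(0),len(b))
e=np.linalg.eigh(np.cov(b[:,:2].T))[1][:,1];print(np.degrees(np.arctan2(e[1],e[0])))
move([0.552,0.025,0.2],15.85)
E
```

```text
((0.552079975605011, 0.024885013699531555), (0.08516082167625427, 0.09026549011468887), 88.0904541015625) ((0.5517971515655518, 0.024895349517464638), 0.04549860581755638)
knob [0.55250033 0.02543218 0.12996221] 55 [0.54151224 0.01660776 0.12532811] [0.56410036 0.03515049 0.13551175]
side knob [0.54976134 0.03099339 0.12173226] 75 [0.56315652 0.03906569 0.13101471]
bar ((0.5950600504875183, 0.26764458417892456), (0.013480354100465775, 0.05038725584745407), 52.52785873413086) [0.59449862 0.26767189 0.11679628] 95
141.92502730027576
slide cm [53.78, -54.82, 3.93] rot [0.0, 0.0, 0.0002]
```

Emit:
{"api": "play_rows", "payload": {"slide": [[53.8,-54.8,3],[53.8,-54.8,3],[53.8,-54.8,3],[53.8,-54.8,3],[53.8,-54.8,3],[53.8,-54.8,3],[53.8,-54.8,3],[53.8,-54.8,3],[53.8,-54.8,3],[53.8,-54.8,3],[53.8,-54.8,3],[53.8,-54.8,3]], "delta_rot": [[0,0,0],[0,0,0],[0,0,0],[0,0,0],[0,0,0],[0,0,0],[0,0,0],[0,0,0],[0,0,0],[0,0,0],[0,0,0],[0,0,0]], "hand": 1}}

```text
time: 2.1
tool_pos: [0.4243, -0.2089, 0.2202]
tcp_rot: [3.111, 0.433, 0.002]
wrist_force: [1.3, -0.5, 0.4]
width: 1.001
```

Run:
```python
from h import *
move([0.552,0.025,0.2],15.85)
```

```text
slide cm [18.66, -19.02, 2.02] rot [0.001, -0.0009, -0.0001]
```

Emit:
{"api": "play_rows", "payload": {"slide": [[18.7,-19,2],[18.7,-19,2],[18.7,-19,2],[18.7,-19,2],[18.7,-19,2],[18.7,-19,2],[18.7,-19,2],[18.7,-19,2],[18.7,-19,2],[18.7,-19,5],[18.7,-19,8],[18.7,-19,8]], "delta_rot": [[0,0,0],[0,0,0],[0,0,0],[0,0,0],[0,0,0],[0,0,0],[0,0,0],[0,0,0],[0,0,0],[0,0,0],[0,0,0],[0,0,0]]}}

```text
time: 3.1
tool_pos: [0.5474, 0.0236, 0.1345]
tcp_rot: [-3.112, -0.431, 0.015]
wrist_force: [-1.4, -0.1, -1.4]
width: 1.001
```

Run:
```python
from h import *
move([0.552,0.025,0.113],15.85)
```

```text
slide cm [0.5, -0.01, 2.15] rot [-0.0015, 0.0094, -0.0014]
```

Emit:
{"api": "play_rows", "payload": {"slide": [[0.4,0,1],[0.4,0,2],[0.4,0,2.1],[0.4,0,2.1]], "delta_rot": [[0,0,0],[0,0.009,0],[0,0.009,0],[0,0.009,0]]}}

```text
time: 3.43
tool_pos: [0.551, 0.0239, 0.1139]
tcp_rot: [-3.111, -0.429, 0.001]
wrist_force: [-0.4, 0.2, 0.2]
width: 0.998
```

Emit:
{"api": "play_rows", "payload": {"slide": [[0,0,0],[0,0,0],[0,0,0],[0,0,0],[0,0,0],[0,0,0]], "delta_rot": [[0,0,0],[0,0,0],[0,0,0],[0,0,0],[0,0,0],[0,0,0]], "hand": 0, "force": 40}}

```text
time: 3.93
tool_pos: [0.5515, 0.024, 0.1145]
tcp_rot: [-3.111, -0.429, -0.0]
wrist_force: [-0.2, -0.0, 2.8]
width: 0.242
```

Run:
```python
from h import *
s=read_state();print(s["width"],s["tool_pos"],s["wrist_force"])
p=read_camera("side"); save(p["image"][170:260,200:310],"grip1.png",5)
move([0.552,0.025,0.25],15.85)
```

```text
0.24173105588162946 [0.55148504 0.02396509 0.11451064] [-0.23902795 -0.02859299  2.75773002]
slide cm [0.08, -0.1, -13.55] rot [-0.001, -0.0004, -0.0023]
```

View pics/grip1.png

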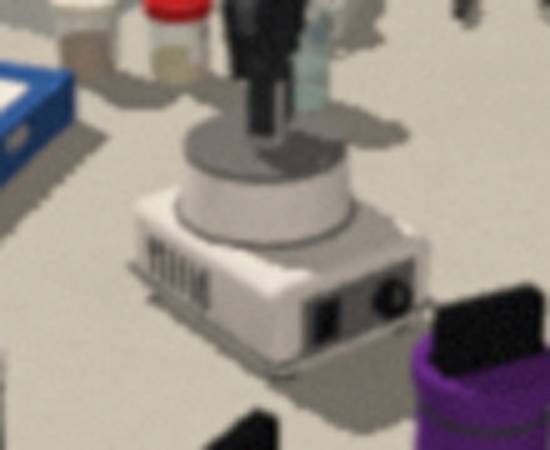

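Emit:
{"api": "play_rows", "payload": {"slide": [[0,0,-1],[0,0,-2],[0,0,-4],[0,0,-6],[0,0,-8],[0,0,-9],[0,0,-9],[0,0,-9]], "delta_rot": [[0,0,0],[0,0,0],[0,0,0],[0,0,0],[0,0,0],[0,0,0],[0,0,0],[0,0,0]]}}

```text
time: 4.65
tool_pos: [0.5519, 0.0239, 0.2053]
tcp_rot: [-3.111, -0.429, -0.003]
wrist_force: [0.2, -0.1, -0.6]
width: 0.243
```

Run:
```python
from h import *
s=read_state();print(s["width"],s["tool_pos"],s["wrist_force"])
p=read_camera("side"); save(p["image"][120:260,180:330],"lift1.png",4)
move([0.5,-0.33,0.2],15.85)
move([0.5,-0.33,0.026],15.85)
t=read_camera("top"); c=proj(t,[0.5,-0.33,0]); print(c); save(t["image"],"top1.png",1.5)
```

```text
0.24279808809424233 [0.55186868 0.02388736 0.20526059] [ 0.15775548 -0.13617393 -0.56854802]
slide cm [-14.5, 32.68, 0.36] rot [-0.0013, 0.0003, -0.0023]
slide cm [-14.49, 32.7, 17.76] rot [-0.0013, 0.0003, -0.0023]
[382.02607098 201.70960747]
```

View pics/lift1.png

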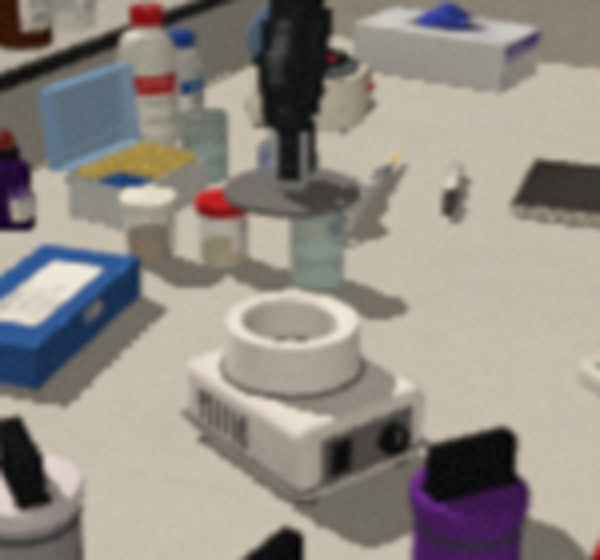

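View pics/top1.png

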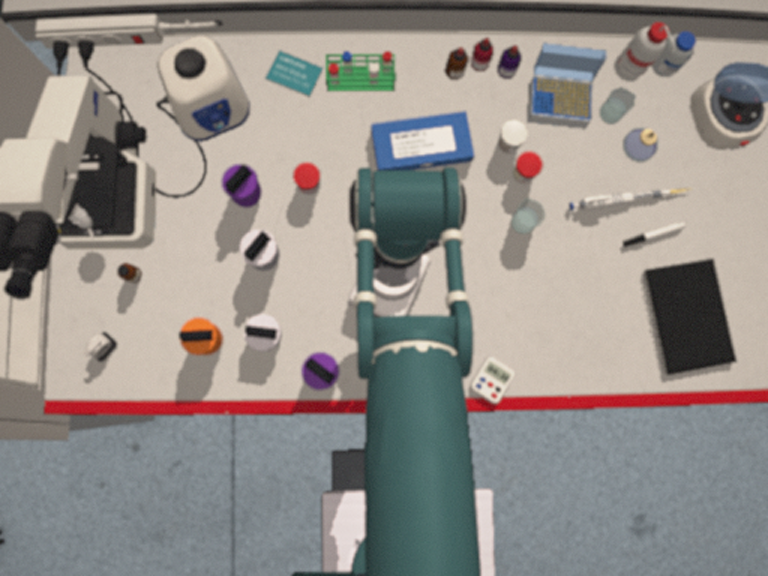

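The cover is lifted level and the well is open. The drop point is at about (573,302) in the enlarged top view and is free.

Emit:
{"api": "play_rows", "payload": {"slide": [[-14.5,32.7,0],[-14.5,32.7,0],[-14.5,32.7,0],[-14.5,32.7,0],[-14.5,32.7,0],[-14.5,32.7,0],[-14.5,32.7,0],[-14.5,32.7,0],[-14.5,32.7,0],[-14.5,32.7,4],[-14.5,32.7,8],[-14.5,32.7,11]], "delta_rot": [[0,0,0],[0,0,0],[0,0,0],[0,0,0],[0,0,0],[0,0,0],[0,0,0],[0,0,0],[0,0,0],[0,0,0],[0,0,0],[0,0,0]]}}

```text
time: 5.75
tool_pos: [0.497, -0.3297, 0.0887]
tcp_rot: [-3.108, -0.426, 0.008]
wrist_force: [-0.5, 1.0, -1.4]
width: 0.242
```

Run:
```python
from h import *
s=read_state();print(s["width"],s["tool_pos"],s["wrist_force"])
move([0.5,-0.33,0.026],15.85)
p=read_camera("side"); save(p["image"][100:260,180:400],"low1.png",3)
```

```text
0.24245728296205374 [ 0.49695866 -0.32966171  0.08865498] [-0.51725335  1.01265443 -1.3875571 ]
slide cm [0.31, 0.15, 6.26] rot [-0.0053, 0.0046, -0.0042]
```

View pics/low1.png

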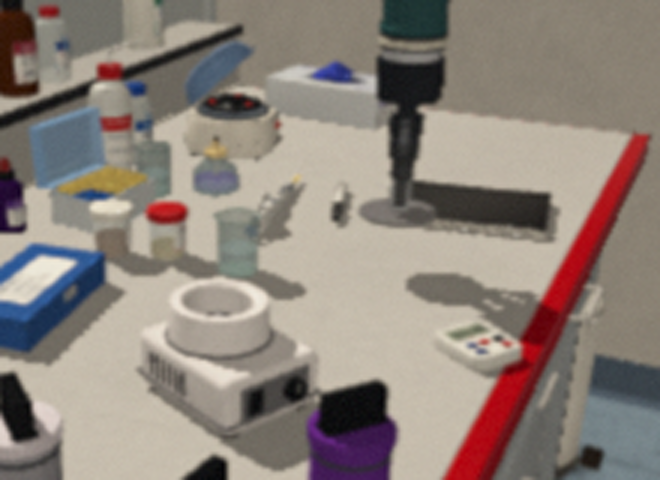

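Emit:
{"api": "play_rows", "payload": {"slide": [[0.3,0.1,2],[0.3,0.1,4],[0.3,0.1,5.2],[0.3,0.1,5.6],[0.3,0.1,5.9],[0.3,0.1,6.2],[0.3,0.1,6.4],[0.3,0.1,6.4]], "delta_rot": [[-0.005,0.004,0],[-0.005,0.004,0],[-0.005,0.004,0],[-0.005,0.004,0],[-0.005,0.004,0],[-0.005,0.004,0],[-0.005,0.004,0],[-0.005,0.004,0]]}}

```text
time: 6.47
tool_pos: [0.4939, -0.3247, 0.0241]
tcp_rot: [-3.1, -0.427, 0.02]
wrist_force: [-17.4, 12.8, 38.9]
width: 0.244
```

Run:
```python
from h import *
s=read_state();print(s["width"],s["tool_pos"],s["wrist_force"])
move([0.5,-0.33,0.0245],15.85)
p=read_camera("side"); save(p["image"][100:220,260:400],"low2.png",5)
```

```text
0.24371325945032973 [ 0.49391449 -0.32473154  0.02414894] [-17.44105761  12.79873836  38.89866779]
slide cm [0.44, 0.67, -0.05] rot [-0.0135, 0.0112, -0.0029]
```

View pics/low2.png

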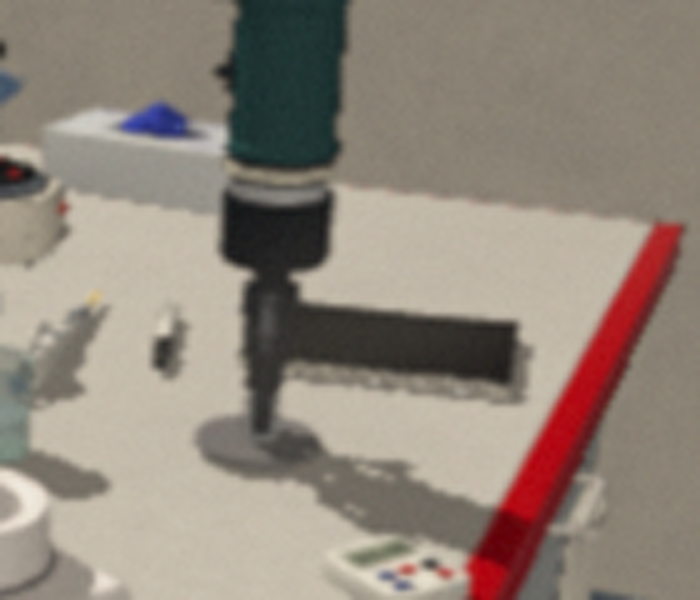

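Emit:
{"api": "play_rows", "payload": {"slide": [[0,0,0],[0,0,0],[0,0,0]], "delta_rot": [[-0.0135,0.011,0],[-0.0135,0.011,0],[-0.0135,0.011,0]]}}

```text
time: 6.77
tool_pos: [0.495, -0.3253, 0.0255]
tcp_rot: [3.11, 0.429, 0.003]
wrist_force: [0.5, 0.2, 0.2]
width: 0.244
```

Run:
```python
from h import *
s=read_state();print(s["width"],s["tool_pos"],s["wrist_force"])
move([0.5,-0.33,0.0245],15.85)
```

```text
0.2436939616626001 [ 0.49497806 -0.32532391  0.02545602] [0.48381563 0.24867688 0.24078454]
slide cm [0.36, 0.59, 0.1] rot [0.0025, -0.0018, -0.0028]
```

Emit:
{"api": "play_rows", "payload": {"slide": [[0,0,0.05],[0,0,0.05],[0,0,0.05]], "delta_rot": [[0.002,-0.002,0],[0.002,-0.002,0],[0.002,-0.002,0]]}}

```text
time: 7.02
tool_pos: [0.4952, -0.3254, 0.0246]
tcp_rot: [3.112, 0.429, -0.001]
wrist_force: [-0.3, 0.3, 0.3]
width: 0.241
```

Emit:
{"api": "play_rows", "payload": {"slide": [[0,0,0],[0,0,0],[0,0,0],[0,0,0],[0,0,0],[0,0,0]], "delta_rot": [[0,0,0],[0,0,0],[0,0,0],[0,0,0],[0,0,0],[0,0,0]], "hand": 0.8}}

```text
time: 7.52
tool_pos: [0.4951, -0.3254, 0.0246]
tcp_rot: [3.112, 0.429, -0.001]
wrist_force: [0.5, -0.5, 0.1]
width: 0.801
```

Emit:
{"api": "play_rows", "payload": {"slide": [[0,0,-1],[0,0,-3],[0,0,-6],[0,0,-10],[0,0,-14],[0,0,-17],[0,0,-20],[0,0,-20],[0,0,-20]], "delta_rot": [[0,0,0],[0,0,0],[0,0,0],[0,0,0],[0,0,0],[0,0,0],[0,0,0],[0,0,0],[0,0,0]]}}

```text
time: 8.27
tool_pos: [0.4968, -0.3264, 0.2286]
tcp_rot: [3.107, 0.428, 0.007]
wrist_force: [-0.2, 0.1, -0.5]
width: 0.797
```

Run:
```python
from h import *
s=read_state();print(s["time"],s["width"],s["tool_pos"],s["wrist_force"])
p=read_camera("side"); save(p["image"][100:240,220:400],"set.png",4)
t=read_camera("top"); save(t["image"][140:260,140:420],"top2.png",2.8)
C=cloud(t); W=C.reshape(-1,3); S=cloud(p).reshape(-1,3)
for A in (W,S):
    A=A[np.hypot(A[:,0]-0.495,A[:,1]+0.325)<0.06]; f=A[(A[:,2]>0.006)&(A[:,2]<0.016)]
    if len(f)>10: print(len(f),f.mean(0),np.linalg.lstsq(np.c_[f[:,:2]-f[:,:2].mean(0),np.ones(len(f))],f[:,2],rcond=None)[0])
# well
A=W[np.hypot(W[:,0]-0.552,W[:,1]-0.025)<0.052]; r=A[(A[:,2]>0.09)&(A[:,2]<0.102)]
if len(r)>5: print("rim",len(r),r.mean(0),cv2.minEnclosingCircle(r[:,:2].astype(np.float32)))
save(t["image"][160:200,240:285],"well.png",14)
for n in ("well_mouth","drive_top","mill","dust_cover"):
    print(n,[(np.round(x["at"],1).tolist(),round(x["conf"],2)) for x in landmark_of(n,t)[:2]],[(np.round(x["at"],1).tolist(),round(x["conf"],2)) for x in landmark_of(n,p)[:2]])
```

```text
8.2667 0.797063347920779 [ 0.49675479 -0.32644442  0.22864878] [-0.23658481  0.09835287 -0.52005692]
546 [ 0.49400389 -0.31985264  0.01105158] [0.00233995 0.0069283  0.01105158]
193 [ 0.49355087 -0.31509877  0.00963174] [ 0.00302531 -0.01390212  0.00963174]
rim 439 [0.55129543 0.02520192 0.09565574] ((0.551873505115509, 0.025534775108098984), 0.04549654573202133)
well_mouth [([260.9, 181.3], 0.62)] [([250.8, 197.7], 0.64)]
drive_top [([261.4, 179.7], 0.4)] [([161.2, 237.8], 0.16)]
mill [([261.6, 180.4], 0.88)] [([252.2, 228.8], 0.64)]
dust_cover [([380.6, 201.8], 0.62), ([177.2, 167.4], 0.61)] [([311.3, 189.4], 0.53)]
```

View pics/set.png

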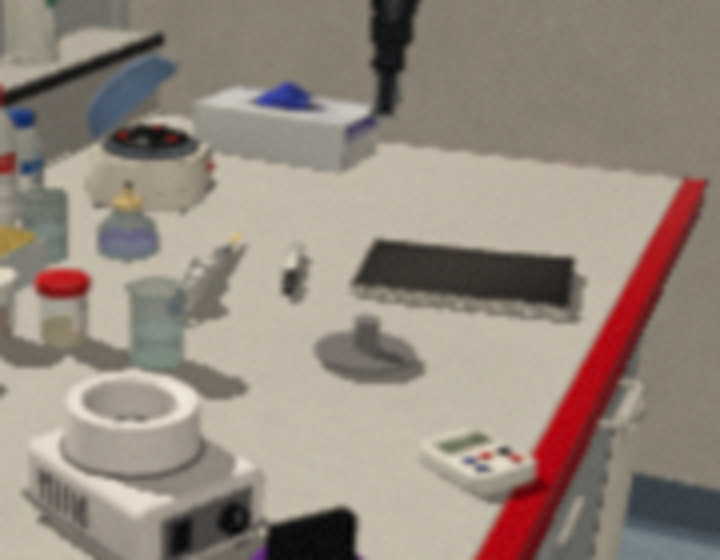

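View pics/top2.png

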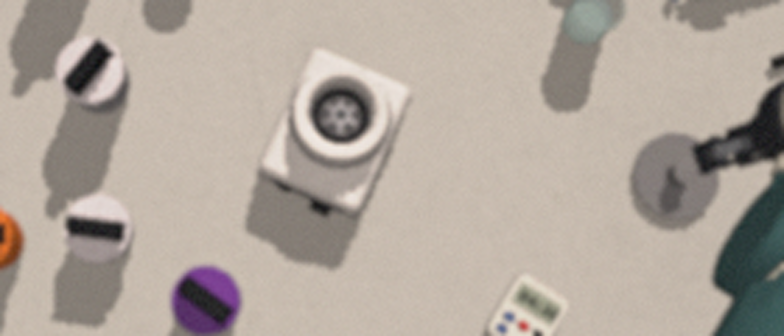

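View pics/well.png

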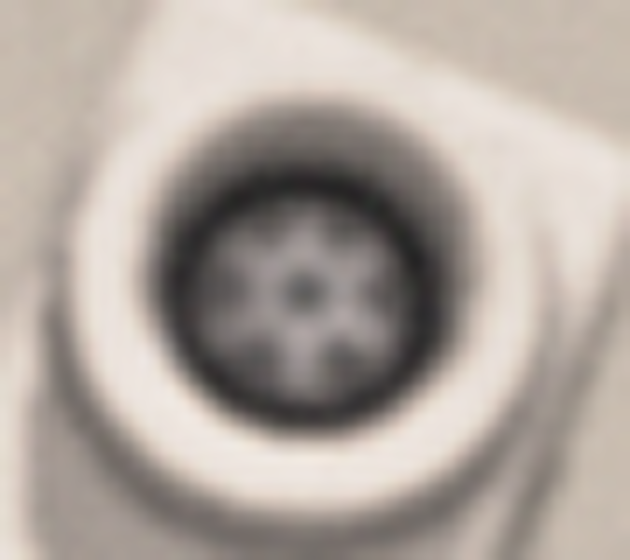

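The cover stands upright and level at about (0.494,-0.325). The driver's bright teeth show in the well, so I'll fit their 6-fold angle.

Run:
```python
from h import *
ims=[]
for i in range(4):
    t=read_camera("top"); ims.append(t["image"].astype(float).mean(2))
g=np.mean(ims,0).astype(np.float32)
zt=0.075
def samp(X): 
    uv=np.array([proj(t,x) for x in X]).astype(np.float32)
    return cv2.remap(g,uv[:,0:1].copy(),uv[:,1:2].copy(),cv2.INTER_CUBIC)[:,0]
th=np.radians(np.arange(0,360,3))
best=[]
for dx in np.arange(-.004,.0041,.001):
  for dy in np.arange(-.004,.0041,.001):
    c=np.array([0.552+dx,0.0255+dy]); a=0;
    prof=0
    for r in (0.010,.012,.014,.016):
        prof=prof+samp([[c[0]+r*np.cos(x),c[1]+r*np.sin(x),zt] for x in th])
    F=np.fft.fft(prof)/len(prof); k=F[6]; low=np.abs(F[1:5]).sum()
    best.append((abs(k)-0.3*low,abs(k),low,dx,dy,np.degrees(-np.angle(k))/6%60))
best.sort(reverse=True)
for b in best[:6]: print(np.round(b,4))
# rectified view
n=240; L=0.05; gx=np.linspace(L,-L,n); 
X=[[0.552+x,0.0255-y,zt] for x in gx for y in -gx[::1]]
im=samp(X).reshape(n,n); cv2.imwrite("pics/rect.png",cv2.resize(np.clip(im,0,255).astype(np.uint8),(600,600)))
s=read_camera("side"); save(s["image"][160:220,220:285],"wellside.png",10)
```

```text
[ 2.39989e+01  3.14407e+01  2.48059e+01  1.00000e-03 -1.00000e-03
  5.70795e+01]
[ 2.18388e+01  2.89045e+01  2.35521e+01  0.00000e+00 -1.00000e-03
  5.75470e+01]
[2.13679e+01 3.06306e+01 3.08757e+01 1.00000e-03 0.00000e+00 5.74573e+01]
[ 1.92200e+01  3.05102e+01  3.76339e+01  2.00000e-03 -1.00000e-03
  5.66916e+01]
[ 1.89998e+01  2.79451e+01  2.98178e+01  1.00000e-03 -2.00000e-03
  5.66488e+01]
[18.4661 28.1022 32.1203  0.      0.     57.9313]Traceback (most recent call last):
  File "<stdin>", line 25, in <module>
  File "<stdin>", line 9, in samp
cv2.error: OpenCV(4.12.0) /io/opencv/modules/imgproc/src/imgwarp.cpp:1713: error: (-215:Assertion failed) dst.cols < SHRT_MAX && dst.rows < SHRT_MAX && src.cols < SHRT_MAX && src.rows < SHRT_MAX in function 'remap'
```

Run:
```python
from h import *
move([0.5945,0.2672,0.21],140.5)
t=read_camera("top"); im=t["image"][144:188,151:195]; k=10
b=cv2.resize(im,None,fx=k,fy=k,interpolation=cv2.INTER_CUBIC).max(2); m=(b<85).astype(np.uint8)
n,l,st,ce=cv2.connectedComponentsWithStats(m); i=1+np.argmax(st[1:,4]); ys,xs=np.where(l==i)
uv=np.c_[(xs+.5)/k-.5+151,(ys+.5)/k-.5+144]; P=np.array([at_z(t,q,0.117)[:2] for q in uv[::7]])
r=cv2.minAreaRect(P.astype(np.float32)); e=np.linalg.eigh(np.cov(P.T))[1][:,1]; print(r,np.degrees(np.arctan2(e[1],e[0])),P.mean(0))
```

```text
slide cm [25.58, -54.37, 1.43] rot [-0.0008, 0.0003, -2.1783]
((0.5925709009170532, 0.26574525237083435), (0.02015116438269615, 0.05179629102349281), 51.75358200073242) 142.9262763766017 [0.59225028 0.26592175]
```

Emit:
{"api": "play_rows", "payload": {"slide": [[25.6,-54.4,1.4],[25.6,-54.4,1.4],[25.6,-54.4,1.4],[25.6,-54.4,1.4],[25.6,-54.4,1.4],[25.6,-54.4,1.4],[25.6,-54.4,1.4],[25.6,-54.4,1.4],[25.6,-54.4,1.4],[25.6,-54.4,1.4],[25.6,-54.4,1.4],[25.6,-54.4,1.4]], "delta_rot": [[0,0,-0.12],[0,0,-0.24],[0,0,-0.36],[0,0,-0.48],[0,0,-0.6],[0,0,-0.72],[0,0,-0.84],[0,0,-0.96],[0,0,-1.08],[0,0,-1.2],[0,0,-1.32],[0,0,-1.44]]}}

```text
time: 10.02
tool_pos: [0.5779, 0.1698, 0.2131]
tcp_rot: [2.05, 2.381, 0.0]
wrist_force: [1.2, 0.3, -0.4]
width: 0.797
```

Run:
```python
from h import *
move([0.594,0.267,0.18],141.5)
```

```text
slide cm [9.38, 3.04, 3.3] rot [0.0001, 0.0002, -0.7497]
```

Emit:
{"api": "play_rows", "payload": {"slide": [[9.4,3,0],[9.4,3,0],[9.4,3,0],[9.4,3,1],[9.4,3,2],[9.4,3,3.3],[9.4,3,3.3],[9.4,3,3.3],[9.4,3,3.3],[9.4,3,3.3]], "delta_rot": [[0,0,-0.12],[0,0,-0.24],[0,0,-0.36],[0,0,-0.48],[0,0,-0.6],[0,0,-0.72],[0,0,-0.75],[0,0,-0.75],[0,0,-0.75],[0,0,-0.75]]}}

```text
time: 10.85
tool_pos: [0.5941, 0.2673, 0.1807]
tcp_rot: [1.037, 2.965, 0.001]
wrist_force: [1.0, 0.4, 0.2]
width: 0.801
```

Run:
```python
from h import *
move([0.594,0.267,0.10],141.5)
s=read_camera("side"); save(s["image"][120:290,130:300],"pre.png",4)
```

```text
slide cm [-0.01, -0.04, 8.07] rot [0.0011, 0.0007, -0.0008]
```

View pics/pre.png

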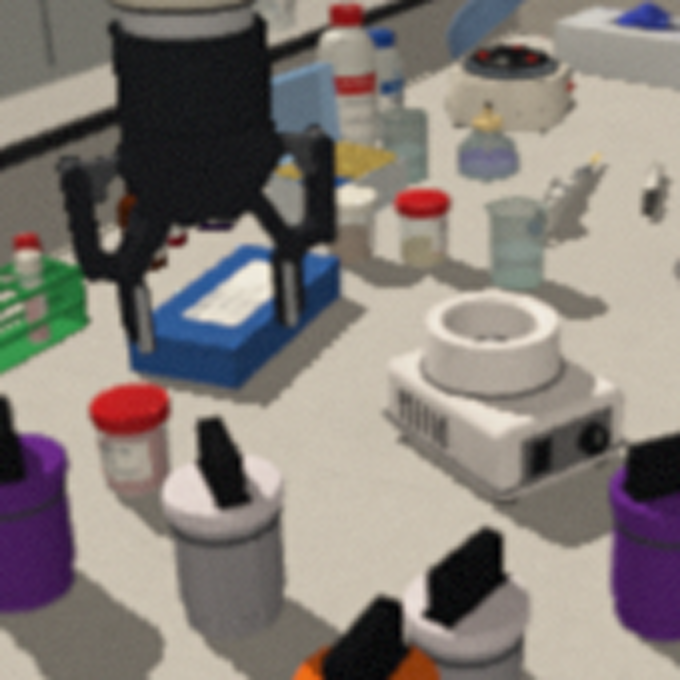

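Emit:
{"api": "play_rows", "payload": {"slide": [[0,0,2],[0,0,4.5],[0,0,6.5],[0,0,7.5],[0,0,8],[0,0,8],[0,0,8]], "delta_rot": [[0,0,0],[0,0,0],[0,0,0],[0,0,0],[0,0,0],[0,0,0],[0,0,0]]}}

```text
time: 11.48
tool_pos: [0.595, 0.2676, 0.1019]
tcp_rot: [1.036, 2.963, 0.003]
wrist_force: [0.3, -0.2, 0.4]
width: 0.801
```

Run:
```python
from h import *
print(read_state()["wrist_force"])
move([0.594,0.267,0.10],141.5)
s=read_camera("side"); save(s["image"][160:290,130:260],"pre2.png",5)
```

```text
[ 0.26402144 -0.19166903  0.44726966]
slide cm [0.04, -0.11, 0.19] rot [0.0024, 0.0016, -0.0008]
```

View pics/pre2.png

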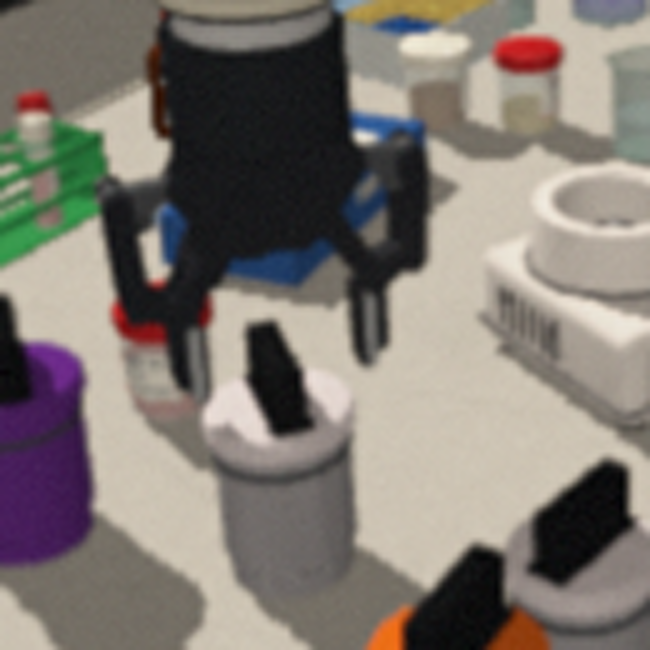

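The fingers straddle the bar, with finger tips at (195,390) and (370,350) in the crop and the bar at (275,380). Closing now.

Emit:
{"api": "play_rows", "payload": {"slide": [[0,-0.1,0.1],[0,-0.1,0.1],[0,-0.1,0.1],[0,-0.1,0.1],[0,-0.1,0.1],[0,-0.1,0.1],[0,-0.1,0.1],[0,-0.1,0.1]], "delta_rot": [[0.002,0.002,0],[0.002,0.002,0],[0.002,0.002,0],[0.002,0.002,0],[0.002,0.002,0],[0.002,0.002,0],[0.002,0.002,0],[0.002,0.002,0]], "hand": 0, "force": 80}}

```text
time: 12.2
tool_pos: [0.5952, 0.2672, 0.1021]
tcp_rot: [1.036, 2.964, 0.003]
wrist_force: [1.6, 0.2, 2.8]
width: 0.168
```

Run:
```python
from h import *
s=read_state();print(s["wrist_force"],s["torque"],s["width"])
move([0.594,0.267,0.10],141.5)
```

```text
[1.55868594 0.20650212 2.77504031] [ 2.00138192e-02 -4.03089719e-02  4.23935330e-05] 0.16783957406576913
slide cm [0.08, -0.09, 0.21] rot [0.0024, 0.0006, -0.0008]
```

Emit:
{"api": "play_rows", "payload": {"slide": [[0,0,-1],[0,0,-3],[0,0,-6],[0,0,-9],[0,0,-12],[0,0,-14],[0,0,-14],[0,0,-14]], "delta_rot": [[0,0,0],[0,0,0],[0,0,0],[0,0,0],[0,0,0],[0,0,0],[0,0,0],[0,0,0]]}}

```text
time: 12.87
tool_pos: [0.5952, 0.2671, 0.243]
tcp_rot: [1.036, 2.963, 0.005]
wrist_force: [-0.4, 0.4, -3.9]
width: 0.167
```

Run:
```python
from h import *
s=read_state();print(s["wrist_force"],s["torque"],s["width"],s["tool_pos"])
move([0.552,0.0252,0.242],117.2)
c=read_camera("side"); save(c["image"][60:260,100:300],"lift2.png",3)
S=cloud(c).reshape(-1,3); A=S[np.hypot(S[:,0]-s["tool_pos"][0],S[:,1]-s["tool_pos"][1])<0.05]
z=s["tool_pos"][2]-0.102
b=A[(A[:,2]>z+0.03)&(A[:,2]<z+.072)]; l=A[(A[:,2]>z+.076)&(A[:,2]<z+.086)]
from scipy.optimize import least_squares
for B,r in((b,.031),(l,.033)):
    f=least_squares(lambda q:np.hypot(B[:,0]-q[0],B[:,1]-q[1])-r,s["tool_pos"][:2],loss="soft_l1",f_scale=.001); print(len(B),f.x)
B=A[(A[:,2]<z+.03)];print("zmin",np.sort(B[:,2])[:10])
```

```text
[-0.39147229  0.40483539 -3.89473446] [0.04105424 0.03255917 0.01954778] 0.16735378932820721 [0.59523001 0.26709637 0.2429512 ]
slide cm [-11.69, -21.61, 0.03] rot [0.0043, 0.0007, 0.4234]
538 [0.59633731 0.26690737]
191 [0.59615002 0.26728751]
zmin [-0.00358315 -0.00315279 -0.00308752 -0.0029851  -0.0028568  -0.00284197
 -0.00280705 -0.00255468 -0.00253386 -0.0024545 ]
```

View pics/lift2.png

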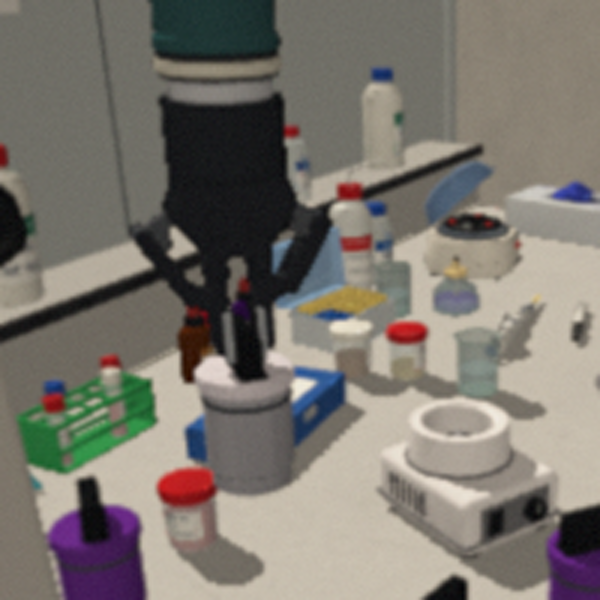

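The cup is held upright, and its axis is within about 1 mm of the TCP. Carrying it over the mill.

Emit:
{"api": "play_rows", "payload": {"slide": [[-1,-2,0],[-3,-5.5,0],[-5,-9.2,0],[-7,-12.9,0],[-9,-16.6,0],[-10.7,-19.8,0],[-11.7,-21.6,0],[-11.7,-21.6,0],[-11.7,-21.6,0],[-11.7,-21.6,0]], "delta_rot": [[0.001,0,0.05],[0.002,0,0.12],[0.003,0,0.2],[0.004,0,0.28],[0.004,0,0.35],[0.004,0,0.4],[0.004,0.001,0.423],[0.004,0.001,0.423],[0.004,0.001,0.423],[0.004,0.001,0.423]]}}

```text
time: 13.75
tool_pos: [0.5498, 0.0252, 0.2382]
tcp_rot: [-1.633, -2.676, 0.007]
wrist_force: [-0.3, 0.7, -3.8]
width: 0.171
```

Run:
```python
from h import *
s=read_state();print(s["wrist_force"],s["torque"],s["width"],s["tool_pos"])
move([0.552,0.0252,0.206],117.2)
c=read_camera("side"); save(c["image"][60:260,160:340],"over.png",3.3)
S=cloud(c).reshape(-1,3); A=S[np.hypot(S[:,0]-s["tool_pos"][0],S[:,1]-s["tool_pos"][1])<0.05]
z=s["tool_pos"][2]-0.102
from scipy.optimize import least_squares
for B,r in((A[(A[:,2]>z+0.02)&(A[:,2]<z+.072)],.031),(A[(A[:,2]>z+.076)&(A[:,2]<z+.086)],.033),(A[(A[:,2]>.066)&(A[:,2]<.092)],.0455)):
    f=least_squares(lambda q:np.hypot(B[:,0]-q[0],B[:,1]-q[1])-r,s["tool_pos"][:2],loss="soft_l1",f_scale=.001); print(len(B),f.x)
```

```text
[-0.33433951  0.72047276 -3.76566989] [ 0.04018807  0.01924286 -0.0258089 ] 0.171431885027912 [0.54979419 0.02516342 0.23822597]
slide cm [-0.11, 0.22, 3.22] rot [-0.0068, -0.0031, 0.0002]
448 [0.55019555 0.02431224]
122 [0.55015994 0.02464979]
481 [0.55142856 0.02792204]
```

View pics/over.png

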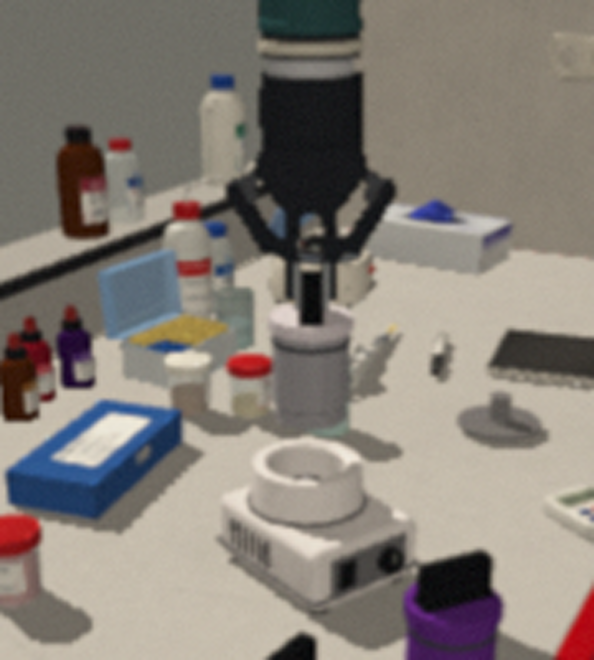

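Emit:
{"api": "play_rows", "payload": {"slide": [[0,0.2,1],[0,0.2,2],[0,0.2,3],[0,0.2,4],[0,0.2,4.6],[0,0.2,4.6],[0,0.2,4.6]], "delta_rot": [[-0.007,-0.003,0],[-0.007,-0.003,0],[-0.007,-0.003,0],[-0.007,-0.003,0],[-0.007,-0.003,0],[-0.007,-0.003,0],[-0.007,-0.003,0]]}}

```text
time: 14.38
tool_pos: [0.5512, 0.0266, 0.1919]
tcp_rot: [-1.635, -2.682, 0.0]
wrist_force: [0.7, 0.4, -3.0]
width: 0.168
```

Run:
```python
from h import *
s=read_state();print(s["wrist_force"],s["torque"],s["width"],s["tool_pos"])
move([0.5515,0.0262,0.18],117.2)
c=read_camera("side"); save(c["image"][120:250,180:310],"in1.png",5)
```

```text
[ 0.7387853   0.38985406 -3.02140605] [-0.03163237 -0.02349925  0.03434051] 0.16832160587572453 [0.55121922 0.02663082 0.19193173]
slide cm [-0.05, 0.01, 1.19] rot [-0.0005, -0.0003, 0.0014]
```

View pics/in1.png

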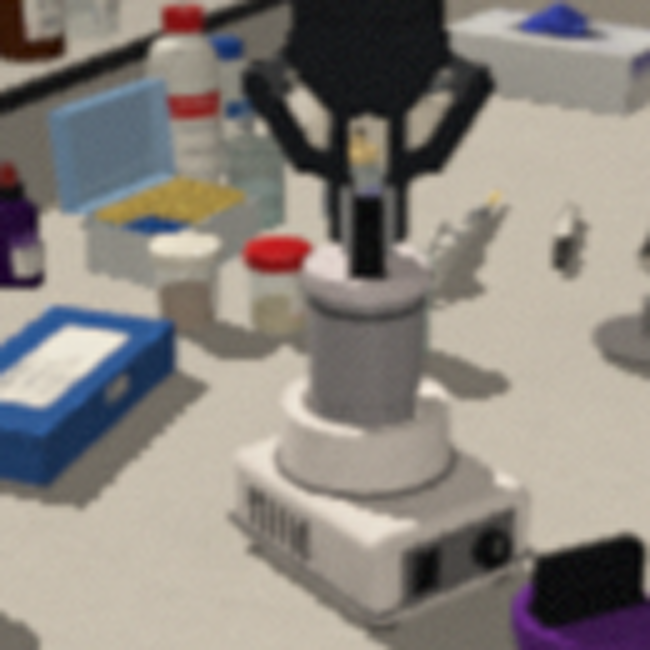

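Emit:
{"api": "play_rows", "payload": {"slide": [[0,0,0.4],[0,0,0.8],[0,0,1.2],[0,0,1.5],[0,0,1.5]], "delta_rot": [[0,0,0],[0,0,0],[0,0,0],[0,0,0],[0,0,0]]}}

```text
time: 14.85
tool_pos: [0.5514, 0.0263, 0.1768]
tcp_rot: [1.635, 2.682, -0.0]
wrist_force: [0.3, -0.7, -3.8]
width: 0.166
```

Run:
```python
from h import *
s=read_state();print(s["wrist_force"],s["torque"],s["width"],s["tool_pos"])
move([0.5515,0.0262,0.175],117.2)
```

```text
[ 0.27131721 -0.65494038 -3.75456167] [-0.16871229 -0.03216982  0.05518314] 0.1663572167412323 [0.55140069 0.0263352  0.17684942]
slide cm [-0.02, 0.0, 0.18] rot [-0.0001, 0.0003, 0.0013]
```

Emit:
{"api": "play_rows", "payload": {"slide": [[0,0,0.2],[0,0,0.4],[0,0,0.6],[0,0,0.8],[0,0,0.8],[0,0,0.8]], "delta_rot": [[0,0,0],[0,0,0],[0,0,0],[0,0,0],[0,0,0],[0,0,0]]}}

```text
time: 15.35
tool_pos: [0.5518, 0.0263, 0.1697]
tcp_rot: [1.635, 2.682, 0.0]
wrist_force: [-0.4, -1.0, 2.4]
width: 0.168
```

Run:
```python
from h import *
s=read_state();print(s["wrist_force"],s["torque"],s["width"],s["tool_pos"])
move([0.5515,0.0262,0.164],117.2)
```

```text
[-0.41344179 -1.0021254   2.37728101] [-0.19270653  0.33589742 -0.04664312] 0.16766505819114863 [0.55176274 0.02628181 0.16971415]
slide cm [0.01, -0.03, 0.57] rot [0.0005, 0.0008, 0.0013]
```

The cup meshed: the tool dropped through 0.175 to 0.1697 and met the ring at about 6 N. Pressing home.

Emit:
{"api": "play_rows", "payload": {"slide": [[0,0,0.2],[0,0,0.4],[0,0,0.6],[0,0,0.7],[0,0,0.8],[0,0,0.8],[0,0,0.8],[0,0,0.8]], "delta_rot": [[0,0,0],[0,0,0],[0,0,0],[0,0,0],[0,0,0],[0,0,0],[0,0,0],[0,0,0]]}}

```text
time: 16.02
tool_pos: [0.5524, 0.0264, 0.1639]
tcp_rot: [1.634, 2.681, 0.001]
wrist_force: [-4.5, 0.1, 12.3]
width: 0.169
```

Run:
```python
from h import *
s=read_state();print(s["wrist_force"],s["torque"],s["width"],s["tool_pos"])
move([0.5515,0.0262,0.162],117.2)
c=read_camera("side"); save(c["image"][120:250,180:310],"in2.png",5)
```

```text
[-4.52161649  0.12275678 12.25045435] [-0.22281698  1.31291407 -0.04176208] 0.16869783185597048 [0.55235187 0.02636649 0.16385955]
slide cm [0.02, -0.08, 0.19] rot [0.0018, 0.0014, 0.0014]
```

View pics/in2.png

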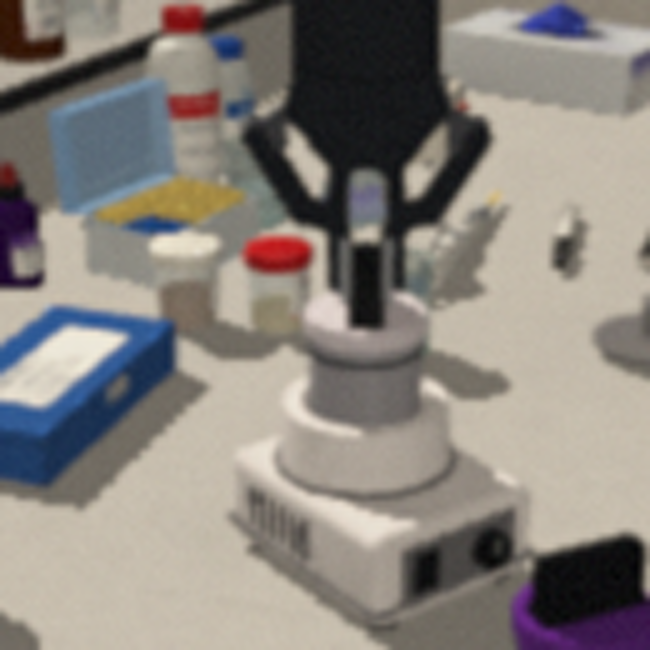

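Emit:
{"api": "play_rows", "payload": {"slide": [[0,-0.05,0.2],[0,-0.08,0.35],[0,-0.08,0.4],[0,-0.08,0.4],[0,-0.08,0.4],[0,-0.08,0.4],[0,-0.08,0.4],[0,-0.08,0.4]], "delta_rot": [[0.002,0.001,0],[0.002,0.001,0],[0.002,0.001,0],[0.002,0.001,0],[0.002,0.001,0],[0.002,0.001,0],[0.002,0.001,0],[0.002,0.001,0]]}}

```text
time: 16.73
tool_pos: [0.5526, 0.0264, 0.1638]
tcp_rot: [1.634, 2.681, 0.002]
wrist_force: [-7.4, 0.4, 20.5]
width: 0.169
```

Run:
```python
from h import *
s=read_state();print(s["time"],s["wrist_force"],s["torque"],s["width"],s["tool_pos"],s["joint_vel"].round(4))
move([0.5515,0.0262,0.162],117.2)
c=read_camera("side"); save(c["image"],"fin.png",1.5)
S=cloud(c).reshape(-1,3); A=S[np.hypot(S[:,0]-.552,S[:,1]-.026)<0.05]
from scipy.optimize import least_squares
for B,r in((A[(A[:,2]>.105)&(A[:,2]<.134)],.031),(A[(A[:,2]>.139)&(A[:,2]<.147)],.033),(A[(A[:,2]>.066)&(A[:,2]<.092)],.0455)):
    f=least_squares(lambda q:np.hypot(B[:,0]-q[0],B[:,1]-q[1])-r,[.552,.026],loss="soft_l1",f_scale=.001); print(len(B),f.x)
D=S[np.hypot(S[:,0]-0.494,S[:,1]+0.32)<0.06];D=D[(D[:,2]>.005)&(D[:,2]<.016)];print("cover",D.mean(0))
```

```text
16.7333 [-7.40283499  0.35957963 20.51742379] [-0.15345302  1.97268157 -0.0782115 ] 0.16934439419327094 [0.5526115  0.02640329 0.16379621] [ 0.0016 -0.0008 -0.0006  0.0007  0.0006  0.    ]
slide cm [0.03, -0.11, 0.18] rot [0.0022, 0.0009, 0.0013]
231 [0.55269819 0.02565765]
78 [0.55260888 0.02604337]
317 [0.55235942 0.02633898]
cover [ 0.49393157 -0.31493286  0.0096916 ]
```

View pics/fin.png

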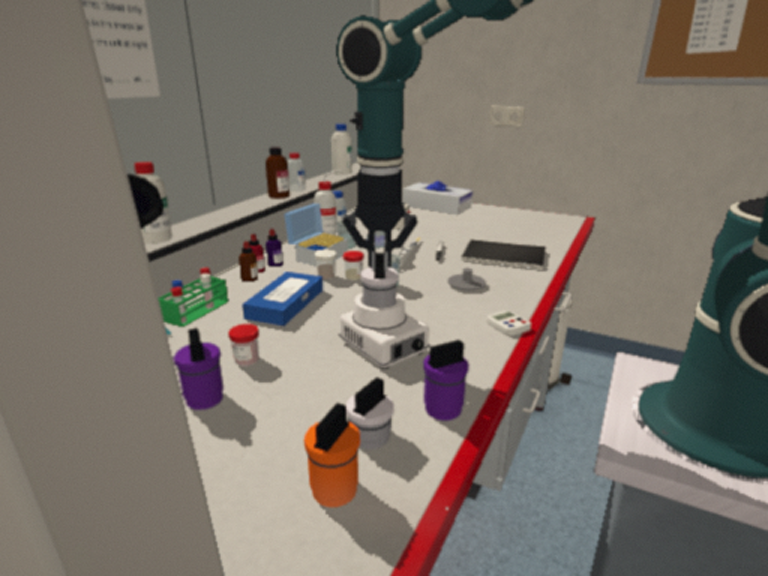

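Eight more newtons moved the tool only 0.06 mm, so the cup is on a hard stop. The cup and tower axes agree within 1 mm, and the cover is standing. Handing in.

```bash
python3 -c "
from workcell import *
print(finish_job())"
```

```text
the job is handed in; nothing more can be done
None
```

The job is handed in with the tall cup meshed in the mill, pressed home and still gripped. No verdict was reported.

- **Cover:** I lifted it off by its knob and set it down at about (0.494, -0.325), roughly 0.35 m from the mill. It stood level and right way up after release. The set-down was harder than planned: I pressed it on the bench with about 39 N before easing off and letting go.
- **Tall cup:** I picked it by its bar-top height in the depth image (about 0.116 m, against 0.087 m for the short cup). I gripped it by the bar and turned it to the measured drive angle of about -3°, with the bar at 117°. It meshed at the first lowering.
- **Last checks:** The tool stood at z 0.1638 m, which puts the cup's underside at about 0.062 m, the well floor. Raising the push from about 12 N to 20 N moved it only 0.06 mm, so it is on a hard stop. The tool was within 0.003 rad of vertical, the cup was still held, and the side camera put the cup and tower axes within 1 mm of each other.
- **Disagreements:** While positioning the cup, the two cameras differed by about 2.5 mm on where the tower's axis lies. I aimed between them, and the cup entered the well without sideways contact. About 7 N of sideways force remained on the tool while pressing. The last side view shows nothing else moved.

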